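Clear the tipped camera head and press the restart treadle

TASK

One of the three camera heads on the inspection turntable has tipped over: lift it off and set it down (do not drop it) in the shallow black reject tray, leaving the two standing heads upright on the turntable. Only when it lies in the tray, restart the station: press the hinged spring treadle down to its stop with the gripper, hold it down for about a second, then let it come all the way back up.

Things in the scene. Friction and masses are not known exactly. Their poses are not given: they have to be found in the camera images.
- tipped_head: camera head lying on its side on the turntable, 0.15 to 0.3 kg, 95 mm long: grey finned square housing (44 x 44 mm, 60 long) with a round black lens barrel (36 mm diameter, 35 long). Origin: under the middle of its length, on the side it lies on; x towards the lens, z up. Housing: x -47.5 to 12.5 mm, y -22 to 22, z 0 to 44; barrel axis at z 22 mm.
- tipped_grip (a point): point inside the housing of the tipped head at which to grip it, near its centre of mass: 12 mm behind its origin (away from the lens), 22 mm above the side it lies on; the housing is 44 mm wide there along the head's y.
- head_a: a camera head like the tipped one, standing upright on its square base with the lens up, 95 mm tall, loose on the turntable. Origin: centre of its base, z up.
- head_b: the other standing camera head, same shape and size. Origin: centre of its base, z up.
- turntable: fixed foot of the turntable, origin on the work surface on the spin axis. Its round plate, 280 mm in diameter, pale grey top 45 mm above the work surface, spins freely about the vertical through this origin. The heads are some 85 mm from the axis.
- tray: shallow open black reject tray, fixed to the bench, 220 mm (x) by 170 mm (y), walls 28 mm high and 4 mm thick, floor 4 mm thick. Origin: centre of its underside. It may stand to the left or the right of the turntable, the treadle on the other side.
- pedal_base: fixed steel base plate of the treadle, 190 mm (x) by 110 mm (y), 10 mm thick, with two cheeks 42 mm high at its far (+x) end which carry the hinge pin. Origin: centre of its underside; x points from the free (toe) end of the treadle to the hinge.
- pedal_press (a point): point to press on the ribbed top of the treadle plate (aluminium, 150 mm long, 88 wide, 9 thick), on its centre line 115 mm from the hinge; it moves with the plate. Released, the plate rises 0.28 rad from hinge to free end and this point is 66 mm above the work surface; at the stop it is 37 mm above it. Pressing takes about 5 N at first, 11 N at the stop.
- pedal_hinge (a point): the treadle's hinge: middle of the pin, 75 mm from the base's origin along its x and 30 mm above the work surface. The pin runs along the base's y.
- pedal (a joint): angle of the treadle in rad: 0 released (up), 0.26 at its stop (down); a spring returns it to 0.
Mind the look-alikes: they are no part of the job. What is shaped like the tipped_head but blue or turquoise is not meant.

How it is judged:
On the way, in this order (a step that is already met when the one before it is completed fails the run):
1. the tipped head lies in the tray, let go and at rest (x of tipped_grip in the frame of tray between -0.098 and 0.098 m and y of tipped_grip in the frame of tray between -0.075 and 0.075 m and z of tipped_grip in the frame of tray below 0.05 m and linear speed of tipped_head below 0.03 m/s and contact force between the fingers and tipped_head below 0.2 N), for 0.2 s.
2. the treadle is held down at its stop (value of joint pedal above 0.225 rad), for 0.6 s.
At the end, for the whole second after the job is handed in: The tipped head lies in the tray (grip point inside the walls, under 50 mm above its underside), let go and at rest; both other heads stand within 0.15 rad of upright on the turntable; the treadle, having been held within 0.035 rad of its stop for 0.6 s, is back up (below 0.04 rad) (all of step 1 and angle between each of head_a, head_b's own z axis and vertical below 0.15 rad and horizontal distance between each of head_a, head_b and turntable below 0.14 m and z of each of head_a, head_b in the frame of turntable above 0.038 m and value of joint pedal below 0.04 rad); the robot touches nothing.
It fails at once if the treadle is pressed while the tipped head is not in the tray (value of joint pedal above 0.1 rad and not (x of tipped_grip in the frame of tray between -0.098 and 0.098 m and y of tipped_grip in the frame of tray between -0.075 and 0.075 m and z of tipped_grip in the frame of tray below 0.05 m)).
It fails at once if the tipped head is dropped (falls freely by more than about 40 mm) (linear speed of tipped_head above 0.9 m/s and contact force between the fingers and tipped_head below 0.2 N).
It fails at once if a standing head is knocked over (angle between any of head_a, head_b's own z axis and vertical above 0.6 rad).
It also fails if it takes over 58 s, if anything falls off the work surface, if the arm or the gripper's body presses on something with over 40 N, if the wrist force passes 120 N, or if a joint passes its speed limit or range.

ROBOT

A 7-joint arm with a two-finger parallel gripper is mounted at the origin on the work surface. World frame = base frame: x ahead of the robot, y to its left, z up, the work surface at z = 0. Lengths are in m, angles in rad, forces in N, time in s.
With the tool pointing down it reaches from about 0.425 to 0.925 m from the base axis. Payload 6.8 kg.
Tool frame: the origin (TCP) lies between the finger pads; the fingertips stand 22 mm ahead of it and the grasp point (between the pads) lies 3 mm ahead of it; z points along the fingers, y is the line along which they close (so a half turn about z gives the same grasp; the last joint's range is limited). The gripper opens to 85 mm and grips with 20 to 120 N. Pads are 22 mm wide; open, the fingers measure 114 mm over their backs; the gripper's body (76 mm by 85 mm) begins 54 mm behind the grasp point. The pads swing forward as they close: fully open they stand 13 mm farther back than shut.
Start: joints at [1.067, 0.477, 0.022, 1.555, -0.011, 1.109, -0.083], TCP at [0.26, -0.623, 0.253] pointing down, gripper open.
Joint ranges: [-2.96, 2.96], [-0.34, 2.1], [-1.41, 1.46], [0.24, 2.44], [-1.37, 4.51], [0.17, 1.92], [-2.96, 2.96]. Speed limits (rad/s): [2.39, 2.39, 3.14, 3.14, 3.14, 3.14, 3.14].

INTERFACE

Orientations are given as a unit quaternion [w, x, y, z].
In Python, from bench import * gives the robot as it stands. The module is installed in compiled form; this text tells all that it offers.
- The arm moves only by the tool drive_tool, never from a script. Its argument "moves" is one flat list of numbers, 7 for each row, row after row: the shift along the world's x, y, z in mm, then the turn, a rotation vector about the world's x, y, z in rad, then the finger opening in mm, from 0 to 85.4. In form: [dx, dy, dz, ax, ay, az, claw, dx, dy, dz, ax, ay, az, claw, ...]. A call has 1 to 12 rows; each row is the pose to reach, as a shift and turn from the pose commanded when the call began; what a row does not reach only later rows make up. A row lasts 1/12 s, in which the tool goes at most 41.7 mm and 7.16 degrees, less where a joint would pass 70% of its speed; a pose out of reach is approached as far as the arm can. A call with a gripper value outside its range is refused whole. The fingers move at their own pace and stop on an object; the grip force is fixed at half the most. Time passes only in rows, so rows that repeat a pose let the fingers close. It gives the time, the measured TCP pose, the force, the opening and the grip force at its end, in the units of the state.
- state(): the state, without advancing time (a new reading comes with each control period).
- snapshot(name): name is "side" or "top" or "wrist"; returns a dict with "img" (420x560x3 uint8, blue, green, red), "depth" (420x560 float32, m along the optical axis (not along the pixel's ray), 0 where there is no reading), "fx", "fy", "cx", "cy" (pixels), "dist" ([k1, k2, p1, p2, k3] as OpenCV has them; the pictures are not rectified), "xyz" and "rotation" of the camera in the world. Camera axes: x right, y down, z forward; pixel columns grow to the right and rows downward; lengths in m; the calibration is good to about 2 mm. A picture is of the moment at which its call begins.
- sign_off(): hands the job in; it is judged then, once.
Trained networks look in a picture, given as the dict that the camera call returned (one of the last four; its "shot" number tells which), for a name from the list of things; names that differ only in an ending like _2 or _b are one class to them, and where a whole thing is asked for, a point or a joint stands for the part that bears it (a point fixed in the world has none). Each returns a list of dicts, best first, with "conf" (0 to 1); they miss things now and then, are a little off and sometimes report something else, mostly with a low value. They report only what shows in the picture. A call takes as long as a camera call. They do not tell look-alikes from the thing itself.
- spot_in(picture, label): "box" ([left, top, width, height] in pixels, round what is visible of it).
- pinpoint(picture, label): "position" ([column, row] in pixels: a listed point, or the origin of a listed thing).
The state is a dict: "time": time; "joint_pos": joint angles; "dq": joint speeds; "joint_torque": joint torques, N m; "eef_pos": TCP position; "tcp_rot": TCP orientation; "ft_force": force on the tool from outside, world axes, zero at the start; "wrist_torque": the same for the moment, N m; "gripper_width": finger opening in m; "grasp_force": force on a finger pad.
Only numpy, scipy, OpenCV 4.12 (cv2) and the standard library are available. Lean on these libraries where they do the work, as an engineer would, in place of code of your own. Each camera call takes 0.05 s, during which the arm holds its last target. There are 200 camera calls.

## Working session

There is one attempt and no reset: what is moved stays moved. The work goes in short steps, Python scripts to look and compute and a tool call to move; the robot and the scene stay as the last step left them, time stands still between calls to the robot, and variables do not carry over. Pictures are saved under pics/ and viewed, at most 10 in all, crops included, and the job is handed in when it is done.

Besides the shell and the picture viewer there is one more tool, called by a JSON object that holds its "fn" and its "kwargs". drive_tool: Moves the arm, as the interface text tells. Its arguments: {"type":"object","properties":{"moves":{"type":"array","items":{"type":"number"}}},"required":["moves"]}

```bash
mkdir -p pics; cat > h.py <<'E'
from bench import *
import numpy as np, cv2
def rot(s):
    r=np.array(s["rotation"],float)
    if r.shape==(3,3): return r
    from scipy.spatial.transform import Rotation as R
    return R.from_quat(np.r_[r[1:],r[0]]).as_matrix()
def ray(s,px):
    K=np.array([[s["fx"],0,s["cx"]],[0,s["fy"],s["cy"]],[0,0,1]])
    u=cv2.undistortPoints(np.array(px,float).reshape(-1,1,2),K,np.array(s["dist"],float)).reshape(-1,2)
    return np.c_[u,np.ones(len(u))]@rot(s).T
def atz(s,px,z):
    d=ray(s,px); o=np.array(s["xyz"]); return o+d*((z-o[2])/d[:,2:3])
def cloud(s):
    v,u=np.mgrid[0:420,0:560]; d=ray(s,np.stack([u,v],-1).reshape(-1,2))
    return (np.array(s["xyz"])+d*s["depth"].reshape(-1,1)).reshape(420,560,3)
E
python3 - <<'E'
from h import *
st=state();print(st["time"],st["eef_pos"],st["tcp_rot"],st["gripper_width"])
ims=[]
for n in ["top","side"]:
    s=snapshot(n); ims.append(s["img"]); print(n,s["xyz"],np.round(rot(s),2).tolist())
    cv2.imwrite(f"pics/{n}0.png",s["img"])
    C=cloud(s)
    for l in ["tipped_head","tipped_grip","head_a","turntable","tray","pedal_base","pedal_press","pedal_hinge"]:
        for r in pinpoint(s,l)[:4]:
            p=r["position"]; u,v=int(round(p[0])),int(round(p[1]))
            w=C[v,u] if 0<=u<560 and 0<=v<420 else None
            print(l,round(r["conf"],2),np.round(p,1),"cloud",None if w is None else np.round(w,3),"z0",np.round(atz(s,[p],0)[0],3))
E
```

```text
0.0 [ 0.25999063 -0.62231553  0.2523171 ] [-9.02827609e-04  9.80485816e-01  1.96587606e-01 -2.51787214e-04] 0.08552697277356092
top [ 0.33581491 -0.01608809  1.02326014] [[-0.03, -0.99, 0.15], [-1.0, 0.03, 0.01], [-0.01, -0.15, -0.99]]
tipped_head 0.91 [288.2 213.1] cloud [ 0.472 -0.024  0.092] z0 [ 0.485 -0.025  0.   ]
tipped_head 0.87 [366.7 292.1] cloud [ 0.304 -0.189  0.044] z0 [ 0.302 -0.196  0.   ]
tipped_head 0.85 [157.9 324.2] cloud [0.249 0.258 0.046] z0 [0.244 0.271 0.   ]
tipped_grip 0.98 [290.7 215.9] cloud [ 0.466 -0.03   0.09 ] z0 [ 0.479 -0.031  0.   ]
tipped_grip 0.66 [368.9 288.4] cloud [ 0.312 -0.193  0.044] z0 [ 0.31  -0.201  0.   ]
tipped_grip 0.61 [155.4 330.9] cloud [0.234 0.265 0.043] z0 [0.23  0.276 0.   ]
head_a 0.81 [228.4 170.3] cloud [0.559 0.096 0.13 ] z0 [0.591 0.112 0.   ]
head_a 0.66 [291. 150.] cloud [ 0.605 -0.034  0.103] z0 [ 0.635 -0.036  0.   ]
turntable 0.78 [269.7 180.4] cloud [0.554 0.013 0.049] z0 [0.564 0.016 0.   ]
tray 0.84 [153.3 228.6] cloud [0.457 0.285 0.004] z0 [0.458 0.285 0.   ]
pedal_base 0.91 [410.3 199.7] cloud [ 0.498 -0.29   0.0
[... 750 characters left out ...]
210.8] cloud [ 0.458 -0.013  0.09 ] z0 [ 0.509 -0.078  0.   ]
head_a 0.69 [241.3 185.6] cloud [ 0.608 -0.018  0.062] z0 [ 0.654 -0.062  0.   ]
head_a 0.62 [215.  224.9] cloud [0.55  0.117 0.087] z0 [0.61 0.07 0.  ]
turntable 0.62 [250.6 221.9] cloud [0.525 0.038 0.047] z0 [0.555 0.009 0.   ]
tray 0.57 [187.3 329.2] cloud [0.458 0.293 0.002] z0 [0.458 0.292 0.   ]
tray 0.39 [284.9 216.3] cloud [ 0.465 -0.006  0.075] z0 [ 0.507 -0.056  0.   ]
pedal_base 0.7 [349.1 161.5] cloud [ 0.498 -0.301  0.011] z0 [ 0.506 -0.314  0.   ]
pedal_press 0.66 [361.  149.7] cloud [ 0.47  -0.301  0.068] z0 [ 0.509 -0.374  0.   ]
pedal_hinge 0.57 [328.2 141.4] cloud [ 0.574 -0.307  0.035] z0 [ 0.596 -0.343  0.   ]
```

View pics/top0.png

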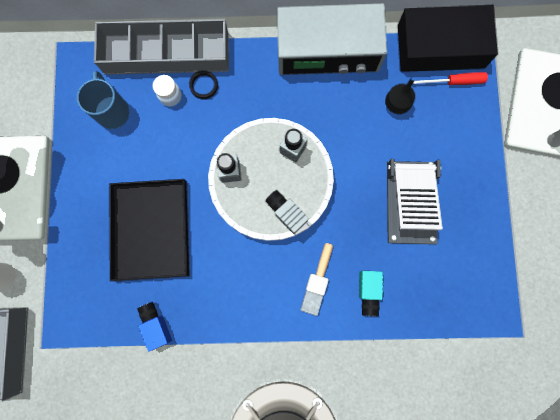

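View pics/side0.png

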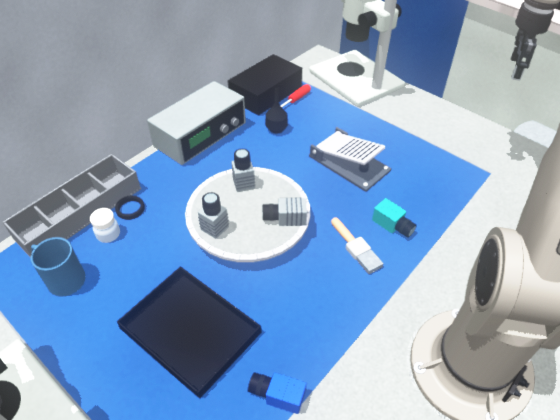

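The top view shows the tipped head on the turntable at about (288,213), the standing heads at (228,167) and (292,140), the tray on the left at (148,230), and the treadle on the right at (414,200). The side view agrees. The blue and turquoise heads lie off the turntable. Next I measure the exact poses from depth.

```bash
python3 - <<'E'
from h import *
s=snapshot("top"); C=cloud(s); img=s["img"]
X,Y,Z=C[...,0],C[...,1],C[...,2]
def rect(m,n):
    P=C[m]; r=cv2.minAreaRect((P[:,:2]*1000).astype(np.float32)); print(n,m.sum(),np.round(r[0],1),np.round(r[1],1),round(r[2],1),"z med",np.round(np.median(P[:,2]),4)); return r
near=(abs(X-.472)<.08)&(abs(Y+.024)<.075)
rect(near&(Z>.083)&(Z<.1),"housing top"); r=rect(near&(Z>.060),"whole")
print(np.round(cv2.boxPoints(r),0).tolist())
for n,x,y in [("a",.56,.09),("b",.605,-.03)]:
    m=(abs(X-x)<.06)&(abs(Y-y)<.06)&(Z>.125); rect(m,n+" lens top")
    m=(abs(X-x)<.06)&(abs(Y-y)<.06)&(Z>.095)&(Z<.115); rect(m,n+" shoulder")
m=(abs(X-.457)<.16)&(abs(Y-.285)<.13)&(Z>.02)&(Z<.04); rect(m,"tray rim")
m=(abs(X-.5)<.14)&(abs(Y+.3)<.1)&(Z>.025); rect(m,"pedal")
m=(abs(X-.49)<.14)&(abs(Y+.31)<.09)&(Z>.005); rect(m,"pedal all")
m=(abs(X-.55)<.16)&(abs(Y-.015)<.16)&(Z>.035); rect(m,"table")
m=near&(Z>.08); print(C[m][::25].round(3).tolist())
st=state();R=__import__("scipy.spatial.transform",fromlist=["Rotation"]).Rotation
q=st["tcp_rot"];print(R.from_quat(np.r_[q[1:],q[0]]).as_matrix().round(3).tolist())
E
```

```text
housing top 737 [480.7 -19.9] [94.8 43.6] 43.0 z med 0.089
whole 883 [480.9 -19.5] [95.5 43.9] 42.9 z med 0.0884
[[431.0, -36.0], [461.0, -68.0], [531.0, -3.0], [501.0, 29.0]]
a lens top 274 [574.6 100.2] [34.8 35.1] 64.2 z med 0.1404
a shoulder 182 [574.6 100.2] [44.7 43.7] 4.9 z med 0.105
b lens top 271 [621.8 -39.7] [35.4 34.4] 86.0 z med 0.1407
b shoulder 183 [622.2 -39.2] [44.4 44.3] 55.9 z med 0.1045
tray rim 820 [455.2 290.4] [220.7 169.7] 2.6 z med 0.0274
pedal 2873 [ 513.2 -307.6] [116.1 160. ] 86.9 z med 0.0548
pedal all 4255 [ 487.8 -309.9] [279.1 177.1] 2.6 z med 0.0431
table 11918 [561.1  11.5] [277.5 277.2] 0.1 z med 0.0464
[[0.524, 0.002, 0.082], [0.513, 0.015, 0.087], [0.511, -0.01, 0.081], [0.506, 0.0, 0.087], [0.503, 0.015, 0.082], [0.5, 0.007, 0.082], [0.498, 0.003, 0.084], [0.496, -0.001, 0.084], [0.493, -0.006, 0.084], [0.49, -0.012, 0.089], [0.487, -0.016, 0.093], [0.485, -0.02, 0.092], [0.483, -0.024, 0.091], [0.481, -0.029, 0.089], [0.479, -0.031, 0.09], [0.477, -0.029, 0.089], [0.475, -0.022, 0.089], [0.473, -0.014, 0.091], [0.471, -0.005, 0.089], [0.47, -0.001, 0.086], [0.467, -0.053, 0.091], [0.466, -0.045, 0.091], [0.464, -0.037, 0.09], [0.462, -0.028, 0.091], [0.46, -0.022, 0.09], [0.458, -0.017, 0.089], [0.456, -0.017, 0.089], [0.454, -0.022, 0.089], [0.451, -0.032, 0.088], [0.449, -0.047, 0.091], [0.445, -0.032, 0.09], [0.44, -0.038, 0.09]]
[[0.923, 0.386, 0.0], [0.386, -0.923, -0.0], [-0.0, 0.0, -1.0]]
```

{"fn": "drive_tool", "kwargs": {"moves": [35,98,0,0,0,0.06,85,70,198,0,0,0,0.12,85,106,297,0,0,0,0.18,85,106,297,0,0,0,0.18,85,141,396,0,0,0,0.24,85,160,445,0,0,0,0.27,85,177,495,0,0,0,0.3,85,212,594,0,0,0,0.354,85,212,594,0,0,0,0.354,85,212,594,0,0,0,0.354,85,212,594,0,0,0,0.354,85,212,594,0,0,0,0.354,85]}}

```text
time: 1.95
eef_pos: [0.4287, -0.1501, 0.2537]
tcp_rot: [0.0, 0.931, 0.366, 0.0]
ft_force: [-0.1, -0.6, 0.6]
gripper_width: 0.0852
grasp_force: 0.0
```

{"fn": "drive_tool", "kwargs": {"moves": [0,0,0,0,0,0,85]}}

```text
time: 2.03
eef_pos: [0.4312, -0.1439, 0.2541]
tcp_rot: [-0.001, 0.928, 0.371, 0.002]
ft_force: [0.3, 0.3, -0.3]
gripper_width: 0.0848
grasp_force: 0.0
```

{"fn": "drive_tool", "kwargs": {"moves": [14,38,0,0,0,0,85,27,77,0,0,0,0,85,41,116,0,0,0,0,85,41,116,0,0,0,0,85,41,116,0,0,0,0,85,41,116,0,0,0,0,85]}}

```text
time: 2.53
eef_pos: [0.4692, -0.0365, 0.2532]
tcp_rot: [0.0, 0.931, 0.366, -0.0]
ft_force: [0.8, -0.2, -0.4]
gripper_width: 0.0848
grasp_force: 0.0
```

```bash
python3 - <<'E'
from h import *
st=state();print(st["eef_pos"],st["tcp_rot"],st["joint_pos"])
s=snapshot("wrist"); cv2.imwrite("pics/w1.png",s["img"]); C=cloud(s);X,Y,Z=[C[...,i] for i in range(3)]
m=(abs(X-.472)<.08)&(abs(Y+.024)<.075)&(Z>.060)&(Z<.11)
r=cv2.minAreaRect((C[m][:,:2]*1000).astype(np.float32)); print(m.sum(),r)
for p in pinpoint(s,"tipped_grip"): print(p, atz(s,[p["position"]],.067))
E
```

```text
[ 0.46918847 -0.03654911  0.25323273] [ 1.55163574e-04  9.30513236e-01  3.66258151e-01 -2.44563864e-04] [ 0.33668611  0.16914793 -0.43286546  2.00300853  0.08526482  0.98683882
 -0.9586742 ]
6020 ((481.87493896484375, -17.476089477539062), (95.32701110839844, 44.60857391357422), 41.84363555908203)
{'position': [296.0, 366.9], 'conf': 0.56} [[ 0.34259951 -0.16996373  0.067     ]]
{'position': [552.3, 278.4], 'conf': 0.54} [[ 0.57374206 -0.27461859  0.067     ]]
```

View pics/w1.png

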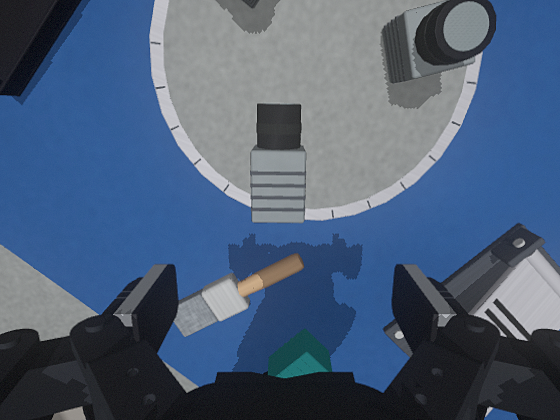

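The wrist view shows the tipped head at about (278,165), centred between the fingers and aligned with them. I descend with the fingers open.

{"fn": "drive_tool", "kwargs": {"moves": [3,9,-35,0,0,0,85,3,9,-70,0,0,0,85,3,9,-105,0,0,0,85,3,9,-125,0,0,0,85,3,9,-145,0,0,0,85,3,9,-160,0,0,0,85,3,9,-170,0,0,0,85,3,9,-170,0,0,0,85,3,9,-170,0,0,0,85,3,9,-170,0,0,0,85]}}

```text
time: 3.47
eef_pos: [0.473, -0.0274, 0.0842]
tcp_rot: [0.0, 0.931, 0.366, 0.001]
ft_force: [-0.5, 1.2, 1.5]
gripper_width: 0.0853
grasp_force: 0.0
```

{"fn": "drive_tool", "kwargs": {"moves": [0,0,-5,0,0,0,85,0,0,-10,0,0,0,85,0,0,-10,0,0,0,70,0,0,-10,0,0,0,55,0,0,-10,0,0,0,40,0,0,-10,0,0,0,30,0,0,-10,0,0,0,30,0,0,-10,0,0,0,30,0,0,-10,0,0,0,30,0,0,-10,0,0,0,30,0,0,-10,0,0,0,30,0,0,-10,0,0,0,30]}}

```text
time: 4.47
eef_pos: [0.4726, -0.027, 0.0736]
tcp_rot: [0.0, 0.931, 0.366, 0.0]
ft_force: [-0.4, -0.2, 5.8]
gripper_width: 0.0435
grasp_force: 61.5
```

{"fn": "drive_tool", "kwargs": {"moves": [0,0,5,0,0,0,30,0,0,15,0,0,0,30,0,0,30,0,0,0,30,0,0,50,0,0,0,30,0,0,70,0,0,0,30,0,0,90,0,0,0,30,0,0,110,0,0,0,30,0,0,120,0,0,0,30,0,0,130,0,0,0,30,0,0,130,0,0,0,30,0,0,130,0,0,0,30]}}

```text
time: 5.38
eef_pos: [0.4721, -0.027, 0.2031]
tcp_rot: [0.0, 0.931, 0.366, -0.0]
ft_force: [-0.3, 0.3, -3.4]
gripper_width: 0.0434
grasp_force: 61.3
```

```bash
python3 - <<'E'
from h import *
s=snapshot("side"); cv2.imwrite("pics/s2.png",s["img"]); print(state()["gripper_width"],state()["grasp_force"])
E
```

```text
0.043017145498328135 61.32707476615906
```

View pics/s2.png

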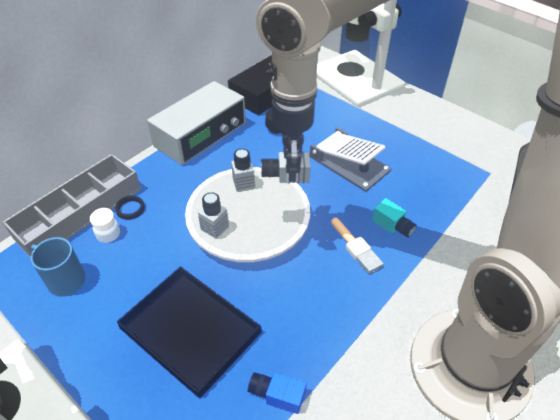

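The side view shows the head held level in the gripper at (290,168), with both other heads still standing at (242,170) and (212,215). Now over to the tray.

{"fn": "drive_tool", "kwargs": {"moves": [-1,15,0,0,0,0,30,-3,45,0,0,0,0,30,-5,78,0,0,0,0,30,-6,110,0,0,0,0,30,-8,143,0,0,0,0,30,-10,176,0,0,0,0,30,-12,209,0,0,0,0,30,-14,240,0,0,0,0,30,-15,268,0,0,0,0,30,-16,290,0,0,0,0,30,-17,308,0,0,0,0,30,-17,317,0,0,0,0,30]}}

```text
time: 6.43
eef_pos: [0.4539, 0.2927, 0.202]
tcp_rot: [-0.001, 0.93, 0.368, -0.001]
ft_force: [0.3, 0.6, -2.7]
gripper_width: 0.0431
grasp_force: 61.5
```

{"fn": "drive_tool", "kwargs": {"moves": [0,0,0,0,0,0,30,0,0,0,0,0,0,30]}}

```text
time: 6.6
eef_pos: [0.455, 0.2892, 0.2023]
tcp_rot: [0.0, 0.93, 0.366, -0.001]
ft_force: [1.0, -0.3, -3.1]
gripper_width: 0.0432
grasp_force: 61.5
```

{"fn": "drive_tool", "kwargs": {"moves": [0,0,-15,0,0,0,30,0,0,-40,0,0,0,30,0,0,-65,0,0,0,30,0,0,-90,0,0,0,30,0,0,-115,0,0,0,30,0,0,-135,0,0,0,30,0,0,-150,0,0,0,30,0,0,-158,0,0,0,30,0,0,-162,0,0,0,30,0,0,-165,0,0,0,30,0,0,-165,0,0,0,30]}}

```text
time: 7.52
eef_pos: [0.4558, 0.2896, 0.0385]
tcp_rot: [0.0, 0.931, 0.366, 0.0]
ft_force: [-0.6, 0.4, -2.2]
gripper_width: 0.0433
grasp_force: 61.4
```

{"fn": "drive_tool", "kwargs": {"moves": [0,0,-1,0,0,0,30,0,0,-2,0,0,0,30,0,0,-2,0,0,0,30]}}

```text
time: 7.77
eef_pos: [0.4557, 0.2902, 0.0368]
tcp_rot: [-0.0, 0.931, 0.366, 0.001]
ft_force: [0.2, 0.9, -2.9]
gripper_width: 0.0434
grasp_force: 61.4
```

{"fn": "drive_tool", "kwargs": {"moves": [0,0,-1,0,0,0,30,0,0,-2,0,0,0,30,0,0,-3,0,0,0,30,0,0,-3,0,0,0,30]}}

```text
time: 8.1
eef_pos: [0.4553, 0.29, 0.0332]
tcp_rot: [0.0, 0.931, 0.366, -0.0]
ft_force: [0.3, -0.7, -2.0]
gripper_width: 0.0434
grasp_force: 61.4
```

{"fn": "drive_tool", "kwargs": {"moves": [0,0,-1,0,0,0,30,0,0,-1,0,0,0,42,0,0,-1,0,0,0,46,0,0,-1,0,0,0,52,0,0,-1,0,0,0,60,0,0,-1,0,0,0,70,0,0,-1,0,0,0,85,0,0,-1,0,0,0,85,0,0,-1,0,0,0,85]}}

```text
time: 8.85
eef_pos: [0.4554, 0.2901, 0.0323]
tcp_rot: [0.0, 0.931, 0.366, -0.0]
ft_force: [0.5, 0.7, -0.1]
gripper_width: 0.0853
grasp_force: 0.0
```

{"fn": "drive_tool", "kwargs": {"moves": [0,0,20,0,0,0,85,0,0,50,0,0,0,85,0,0,85,0,0,0,85,0,0,120,0,0,0,85,0,0,155,0,0,0,85,0,0,185,0,0,0,85,0,0,200,0,0,0,85,0,0,200,0,0,0,85]}}

```text
time: 9.52
eef_pos: [0.457, 0.2915, 0.2364]
tcp_rot: [-0.001, 0.931, 0.366, 0.004]
ft_force: [0.9, 0.3, -0.7]
gripper_width: 0.0851
grasp_force: 0.0
```

```bash
python3 - <<'E'
from h import *
print(state()["eef_pos"],state()["joint_pos"])
s=snapshot("side"); cv2.imwrite("pics/s3.png",s["img"])
C=cloud(s);X,Y,Z=[C[...,i] for i in range(3)]
m=(abs(X-.455)<.1)&(abs(Y-.29)<.07)&(Z>.015)&(Z<.1);print(m.sum(),C[m].mean(0),np.percentile(Z[m],98))
s=snapshot("top"); C=cloud(s)
for l in ["pedal_press","pedal_hinge","pedal_base"]:
    for p in pinpoint(s,l)[:2]: print(l,p,[atz(s,[p["position"]],z).round(4).tolist() for z in (0,.03,.066)])
X,Y,Z=[C[...,i] for i in range(3)]
m=(abs(X-.5)<.11)&(abs(Y+.31)<.075)&(Z>.03)&(Z<.085)
for x in np.arange(.42,.6,.01):
    k=m&(abs(X-x)<.004)
    if k.sum()>5: print(round(x,2),k.sum(),Y[k].min().round(4),Y[k].max().round(4),np.median(Z[k]).round(4))
E
```

```text
[0.45697769 0.29154056 0.23644282] [-0.20073105  0.33111289 -0.5879879   1.86609997  0.2179265   1.00064827
 -1.70209078]
1305 [0.45405142 0.29829593 0.0413417 ] 0.050301649291002504
pedal_press {'position': [422.8, 211.4], 'conf': 0.89} [[[0.4808, -0.3336, 0.0]], [[0.4766, -0.3242, 0.03]], [[0.4715, -0.3131, 0.066]]]
pedal_press {'position': [149.6, 227.4], 'conf': 0.26} [[[0.4611, 0.2939, 0.0]], [[0.4575, 0.2848, 0.03]], [[0.4531, 0.2739, 0.066]]]
pedal_hinge {'position': [415.2, 168.3], 'conf': 0.91} [[[0.5825, -0.3233, 0.0]], [[0.5752, -0.3143, 0.03]], [[0.5666, -0.3035, 0.066]]]
pedal_base {'position': [411.0, 201.3], 'conf': 0.76} [[[0.505, -0.3084, 0.0]], [[0.5001, -0.2999, 0.03]], [[0.4941, -0.2896, 0.066]]]
0.43 23 -0.3446 -0.3075 0.071
0.44 155 -0.3483 -0.2592 0.075
0.45 150 -0.3467 -0.2602 0.0724
0.46 149 -0.3481 -0.2614 0.0695
0.47 151 -0.3483 -0.261 0.0667
0.48 148 -0.3491 -0.2621 0.0637
0.49 142 -0.3486 -0.2628 0.0606
0.5 139 -0.3488 -0.2631 0.0578
0.51 136 -0.3504 -0.2632 0.0555
0.52 140 -0.3497 -0.2639 0.0523
0.53 138 -0.3515 -0.2647 0.049
0.54 135 -0.351 -0.2655 0.046
0.55 139 -0.362 -0.2661 0.0431
0.56 165 -0.3627 -0.2555 0.0401
0.57 179 -0.3684 -0.2562 0.038
0.58 168 -0.3677 -0.2533 0.039
0.59 34 -0.364 -0.2572 0.04
```

View pics/s3.png

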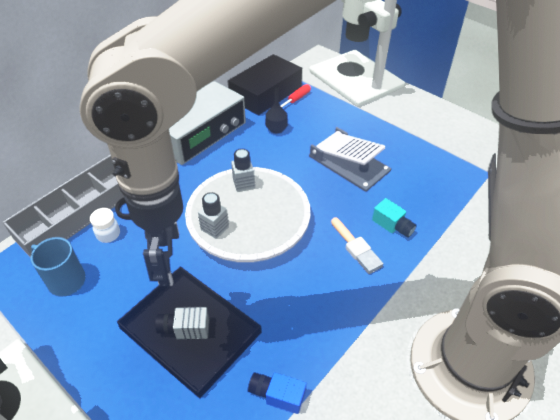

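The head lies in the tray at (190,322), let go, and both standing heads are upright. I close the gripper and cross over to the treadle.

{"fn": "drive_tool", "kwargs": {"moves": [0,-20,0,0,0,0,85,1,-55,0,0,0,0,60,2,-90,0,0,0,0,40,3,-125,0,0,0,0,20,4,-160,0,0,0,0,0,5,-195,0,0,0,0,0,6,-230,0,0,0,0,0,7,-265,0,0,0,0,0,8,-300,0,0,0,0,0,9,-335,0,0,0,0,0,10,-370,0,0,0,0,0,11,-405,0,0,0,0,0]}}

```text
time: 10.77
eef_pos: [0.4654, -0.1166, 0.2311]
tcp_rot: [-0.001, 0.931, 0.366, -0.001]
ft_force: [1.2, 0.4, 1.1]
gripper_width: 0.0002
grasp_force: 0.0
```

{"fn": "drive_tool", "kwargs": {"moves": [1,-35,0,0,0,0,0,2,-70,0,0,0,0,0,3,-105,0,0,0,0,0,4,-140,0,0,0,0,0,5,-170,0,0,0,0,0,5,-185,0,0,0,0,0,5,-191,0,0,0,0,0,5,-191,0,0,0,0,0,5,-191,0,0,0,0,0,5,-191,0,0,0,0,0]}}

```text
time: 11.6
eef_pos: [0.4718, -0.3035, 0.2321]
tcp_rot: [-0.001, 0.93, 0.368, 0.0]
ft_force: [0.5, 0.2, 0.9]
gripper_width: -0.0001
grasp_force: 0.0
```

{"fn": "drive_tool", "kwargs": {"moves": [0,0,0,0,0,0,0]}}

```text
time: 11.68
eef_pos: [0.4718, -0.3039, 0.2323]
tcp_rot: [-0.0, 0.93, 0.368, 0.0]
ft_force: [-0.5, 0.7, 0.0]
gripper_width: -0.0003
grasp_force: 0.0
```

{"fn": "drive_tool", "kwargs": {"moves": [0,0,-30,0,0,0,0,0,0,-60,0,0,0,0,0,0,-90,0,0,0,0,0,0,-115,0,0,0,0,0,0,-130,0,0,0,0,0,0,-138,0,0,0,0,0,0,-144,0,0,0,0,0,0,-150,0,0,0,0,0,0,-156,0,0,0,0,0,0,-162,0,0,0,0,0,0,-166,0,0,0,0,0,0,-168,0,0,0,0]}}

```text
time: 12.68
eef_pos: [0.4711, -0.306, 0.0655]
tcp_rot: [0.0, 0.931, 0.366, -0.0]
ft_force: [-5.7, 1.9, 10.3]
gripper_width: 0.0001
grasp_force: 4.8
```

{"fn": "drive_tool", "kwargs": {"moves": [0,0,-1,0,0,0,0,0,0,-2,0,0,0,0,0,0,-3,0,0,0,0,0,0,-4,0,0,0,0,0,0,-4,0,0,0,0]}}

```text
time: 13.1
eef_pos: [0.4709, -0.306, 0.0619]
tcp_rot: [0.0, 0.931, 0.366, -0.001]
ft_force: [-6.5, 1.7, 11.6]
gripper_width: -0.0003
grasp_force: 5.2
```

{"fn": "drive_tool", "kwargs": {"moves": [0,0,-1,0,0,0,0,0,0,-2,0,0,0,0,0,0,-3,0,0,0,0,0,0,-3,0,0,0,0]}}

```text
time: 13.43
eef_pos: [0.4708, -0.306, 0.059]
tcp_rot: [0.0, 0.931, 0.366, -0.001]
ft_force: [-6.1, 2.0, 11.2]
gripper_width: -0.0001
grasp_force: 5.5
```

{"fn": "drive_tool", "kwargs": {"moves": [0,0,-1,0,0,0,0,0,0,-2,0,0,0,0,0,0,-2,0,0,0,0]}}

```text
time: 13.68
eef_pos: [0.471, -0.306, 0.0584]
tcp_rot: [0.0, 0.931, 0.366, -0.001]
ft_force: [-9.8, 3.3, 23.4]
gripper_width: 0.0001
grasp_force: 12.0
```

```bash
python3 - <<'E'
from h import *
print(state()["eef_pos"],state()["ft_force"])
s=snapshot("top"); C=cloud(s);X,Y,Z=[C[...,i] for i in range(3)]
m=(abs(X-.5)<.11)&(abs(Y+.31)<.035)&(Z>.025)&(Z<.085)
for x in np.arange(.42,.56,.01):
    k=m&(abs(X-x)<.004)
    if k.sum()>5: print(round(x,2),k.sum(),np.median(Z[k]).round(4))
E
```

```text
[ 0.4709511  -0.30604182  0.0584076 ] [-9.76933736  3.329756   23.35670039]
0.43 91 0.0369
0.44 80 0.0373
0.45 38 0.0368
0.46 15 0.037
0.47 36 0.0373
0.48 40 0.0377
0.49 57 0.0372
0.5 51 0.0366
0.51 65 0.0368
0.52 65 0.0362
0.53 95 0.0357
0.54 105 0.0357
0.55 114 0.0358
0.56 107 0.0353
```

The force has jumped to 23 N and the plate is flat at 37 mm, so the treadle is at its stop. I hold it for about a second, then release.

{"fn": "drive_tool", "kwargs": {"moves": [0,0,0,0,0,0,0,0,0,0,0,0,0,0,0,0,0,0,0,0,0,0,0,0,0,0,0,0,0,0,0,0,0,0,0,0,0,0,0,0,0,0,0,0,0,0,0,0,0,0,0,0,0,0,0,0,0,0,0,0,0,0,0,0,0,0,0,0,0,0,0,0,0,0,0,0,0,0,0,0,0,0,0,0]}}

```text
time: 14.73
eef_pos: [0.4709, -0.3061, 0.0584]
tcp_rot: [0.0, 0.931, 0.366, -0.001]
ft_force: [-9.7, 3.4, 23.6]
gripper_width: -0.0
grasp_force: 12.1
```

{"fn": "drive_tool", "kwargs": {"moves": [0,0,6,0,0,0,0,0,0,12,0,0,0,0,0,0,18,0,0,0,0,0,0,25,0,0,0,0,0,0,32,0,0,0,0,0,0,45,0,0,0,0,0,0,70,0,0,0,0,0,0,100,0,0,0,0,0,0,130,0,0,0,0,0,0,150,0,0,0,0,0,0,150,0,0,0,0,0,0,150,0,0,0,0]}}

```text
time: 15.73
eef_pos: [0.4719, -0.3062, 0.207]
tcp_rot: [0.001, 0.931, 0.366, 0.001]
ft_force: [0.4, 0.1, -0.0]
gripper_width: 0.0004
grasp_force: 0.0
```

```bash
python3 - <<'E'
from h import *
print(state()["time"],state()["eef_pos"],state()["ft_force"])
s=snapshot("side"); cv2.imwrite("pics/s4.png",s["img"]); C=cloud(s);X,Y,Z=[C[...,i] for i in range(3)]
m=(abs(X-.5)<.11)&(abs(Y+.31)<.035)&(Z>.025)&(Z<.085)
for x in (.44,.47,.5,.53):
    k=m&(abs(X-x)<.004); print(x,k.sum(),np.median(Z[k]).round(4))
E
```

```text
15.7333 [ 0.47185585 -0.30624302  0.20700151] [ 0.43437389  0.10928465 -0.01133904]
0.44 54 0.0737
0.47 50 0.0653
0.5 43 0.0563
0.53 39 0.0467
```

View pics/s4.png

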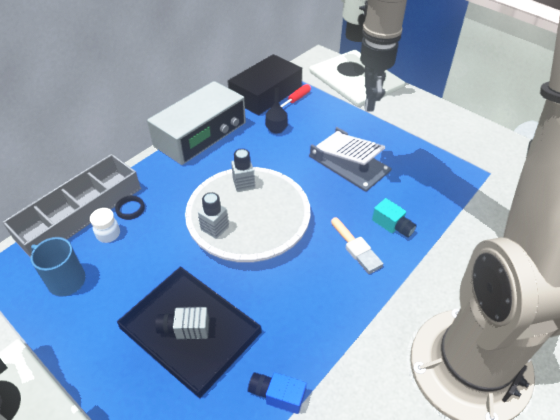

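The treadle is back up at (350,150), the head is in the tray at (190,322), and both other heads are standing at (242,170) and (212,215). The arm is clear of everything.

```bash
python3 -c "
from bench import *
print(sign_off())"
```

```text
the job is handed in; nothing more can be done
None
```

I set the tipped head down in the reject tray and left both other heads standing. I then pressed the treadle to its stop, held it for over a second and let it spring back up. The job is handed in at about 16 s on the robot's clock; no verdict was shown.

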